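# Dial the seed case's wheel lock and draw its bolt

## Robot

A 6-joint arm with a two-finger parallel gripper is mounted at the origin on the work surface. World frame = base frame: x ahead of the robot, y to its left, z up, the work surface at z = 0. Lengths are in m, angles in degrees, forces in N, time in s.
With the tool pointing down it reaches from about 0.25 to 0.775 m from the base axis. Payload 4 kg.
Tool frame: the origin (TCP) lies midway between the tips of the shut fingers; the grasp point (between the pads) lies 19 mm behind it; z points along the fingers, y is the line along which they close (so a half turn about z gives the same grasp; the last joint's range is limited). The gripper opens to 94 mm and grips with 3 to 60 N. Pads are 16 mm wide; open, the fingers measure 119 mm over their backs; the gripper's body (75 mm by 177 mm) begins 78 mm behind the grasp point.
Start: joints at [58.493, 4.996, 78.535, -0, 96.463, -5.907], TCP at [0.238, 0.496, 0.206] pointing down, gripper open.
Joint ranges: [-177.83, 177.83], [-43.37, 116.18], [15.69, 146.23], [-61.86, 241.86], [9.47, 152.12], [-147.06, 147.06]. Speed limits (degrees/s): [159.86, 159.86, 180, 180, 180, 180].

## Interface

Orientations are given as a 3x3 rotation matrix whose columns are the frame's x, y, z axes.
In Python, from cell import manip, optics, silhouettes gives the robot as it stands.
- The arm moves only by the shell command python3 -m jog 'ROWS' [OPENING] [FORCE]. ROWS is JSON, a list of rows, each an object of numbers: "tx", "ty", "tz": the shift along the tool's x, y, z in mm; "turn": the turn about the tool's z in rad. In form: [{"tx": .., "ty": .., "tz": .., "turn": ..}, ...]. A call has 1 to 20 rows; each row shifts and turns the commanded pose from where the row before left it, along the tool's axes as they then stand; what a row does not reach is not made up. A row lasts 1/12 s, in which the tool goes at most 41.7 mm and 7.16 degrees, less where a joint would pass 70% of its speed; a pose out of reach is approached as far as the arm can. A call with a gripper value outside its range is refused whole. OPENING is the gripper's target within -1 to 1 (fully open at 1, half-way at 0, shut at -1), set as the call begins (- or left out, the last holds). The fingers move at their own pace and stop on an object; FORCE is the grip in N (left out, the last holds). Time passes only in rows, so rows that do not move let the fingers close. It gives the time, the measured TCP pose, the force, the opening and the grip force at its end, in the units of the state.
- manip.state(): the state, without advancing time (a new reading comes with each control period).
- optics.grab_frame(name): name is "side" or "top"; returns a dict with "image" (480x640x3 uint8, blue, green, red), "camera_matrix" (3x3 intrinsics, pixels), "dist_coeffs" ([k1, k2, p1, p2, k3] as OpenCV has them; the pictures are not rectified), "rvec" (rotation vector, rad) and "tvec" (3), from world to camera coordinates, as OpenCV has them. Camera axes: x right, y down, z forward; pixel columns grow to the right and rows downward; lengths in m; the calibration is good to about 2 mm. A picture is of the moment at which its call begins. There is no depth.
- manip.hand_in(): hands the job in; it is judged then, once.
Trained networks look in a picture, given as the dict that the camera call returned (one of the last four; its "shot" number tells which), for a name from the list of things; names that differ only in an ending like _2 or _b are one class to them, and where a whole thing is asked for, a point or a joint stands for the part that bears it (a point fixed in the world has none). Each returns a list of dicts, best first, with "conf" (0 to 1); they miss things now and then, are a little off and sometimes report something else, mostly with a low value. They report only what shows in the picture. A call takes as long as a camera call.
- silhouettes(name, picture): "region" (480x640 bool, what is visible of it) and "xy" ([column, row] in pixels, amid what is visible of it).
The state is a dict: "clock": time; "qpos": joint angles; "qvel": joint speeds; "tau": joint torques, N m; "tcp_pos": TCP position; "orientation": TCP orientation; "ft_force": force on the tool from outside, world axes, zero at the start; "wrist_torque": the same for the moment, N m; "width": finger opening in m; "grip_force": force on a finger pad.
Only numpy, scipy, OpenCV 4.12 (cv2) and the standard library are available. Lean on these libraries where they do the work, as an engineer would, in place of code of your own. Each camera call takes 0.05 s, during which the arm holds its last target. There are 200 camera calls.

## Task

Unlock the green seed case on the potting bench: its three thumbwheels must read 4 - 5 - 2 from left to right as seen from the robot. The middle wheel already stands on its 5 and must stay there, so roll only the left and the right wheel, pressing gently (well under 15 N); only when the code is set, slide the red-tabbed bolt fully open to the left, and leave the pot, bottle and jar standing where they are.

Things in the scene. Friction and masses are not known exactly. Their poses are not given: they have to be found in the camera images.
- case: Green steel seed case, fixed to the bench, 200 (x) x 270 (y) x 90 (z) mm; origin at the centre of its underside. Its +y points left as seen from the robot, its +x away from the robot (yawed up to 20 degrees). Its flat top carries the lock plate (nearer the robot) and the bolt (farther from the robot).
- lock: Dark steel lock plate, 78 (x) x 172 (y) x 6 mm thick, fixed on the case's top, square to it; origin at the centre of its underside. Three smooth thumbwheels (radius 20 mm, 16 mm wide, level axles along y) stand up through it in a row along y, 45 mm apart. Heights differ and are NOT measured: a wheel's top is 8 to 19 mm above the plate, to be found by touch. The lock takes 15 N at most.
- left_slot (a point): Centre of the left wheel's slot (lock's +y side), on the plate's upper face, straight below the wheel's highest point. Each wheel's axle rides on a stiff spring (4 N per mm pressed down); the wheel turns against some 2 N of friction at its rim, so a touch under 3.5 N may slip; 5 to 8 N drives it. It stays where it is left.
- middle_slot (a point): The same for the middle wheel. A level finger end dragged along the lock's x over the top of a wheel rolls it by about (drag length / 20 mm) rad.
- right_slot (a point): The same for the right wheel (lock's -y side).
- left_wheel (a joint): Angle of the left wheel, rad: 0 has number 1 uppermost, each further number is 0.785 more (4 at 2.356), stops at -0.3 and 4.23. Grows as its top is rolled away from the robot (lock's +x), which brings up higher numbers. Numbers are pips on colour patches: 1 white, 2 yellow, 3 orange, 4 green, 5 blue, 6 red, else grey; the one uppermost, between two white ticks, is set.
- middle_wheel (a joint): The same for the middle wheel (number 5 at 3.142).
- right_wheel (a joint): The same for the right wheel (number 2 at 0.785).
- bolt (a joint): How far the bolt is drawn, m: 0 shut, 0.040 fully open at its stop; grows as the tab slides along the case's +y (to the left). Friction about 3 N, stays where it is left.
- bolt_tab (a point): Top centre of the bolt's red upright tab, 130 mm above the bench. The tab is 22 (case x) x 10 (case y) mm and stands 36 mm down from this point; the bolt's rod and guides beside it are no higher than 18 mm above the case's top. It lies on the case at x = +55 mm, y = -18 mm when shut; 25 mm and more is free on either side of it above the guides.
- seedling_pot: Loose bystander: black pot, 68 mm across, 66 mm high, with a seedling (to 100 mm); origin at the centre of its underside.
- feed_bottle: Loose bystander: blue bottle, 60 mm across, 150 mm high; origin at the centre of its underside.
- seed_jar: Loose bystander: amber jar, 60 mm across, 70 mm high; origin at the centre of its underside.

How it is judged:
By the outcome, as a careful person would: the job done as asked, in the order asked, and still so for the second after the job is handed in, with the robot touching nothing.
It also fails if it takes over 64 s, if anything falls off the work surface, if the arm or the gripper's body presses on something with over 40 N, if the wrist force passes 120 N, or if a joint passes its speed limit or range.

## Working session

There is one attempt and no reset: what is moved stays moved. The work goes in short steps, Python scripts to look and compute and a shell command to move; the robot and the scene stay as the last step left them, time stands still between calls to the robot, and variables do not carry over. Pictures are saved under pics/ and viewed, at most 10 in all, crops included, and the job is handed in when it is done.

```bash
mkdir -p pics; ls; cat > h.py <<'E'
import numpy as np,cv2
from cell import manip,optics,silhouettes
def ray(f,uv):
    p=cv2.undistortPoints(np.array([[uv]],float),f["camera_matrix"],f["dist_coeffs"])[0,0]
    R=cv2.Rodrigues(np.array(f["rvec"],float))[0]; t=np.array(f["tvec"],float).ravel()
    return -R.T@t, R.T@np.array([p[0],p[1],1])
def atz(f,uv,z):
    o,d=ray(f,uv); return o+d*(z-o[2])/d[2]
def proj(f,P):
    return cv2.projectPoints(np.array(P,float).reshape(-1,3),np.array(f["rvec"],float),np.array(f["tvec"],float),f["camera_matrix"],f["dist_coeffs"])[0][:,0]
E
python3 - <<'E'
from h import *
f={k:np.asarray(v) if k in("camera_matrix","dist_coeffs") else v for k,v in optics.grab_frame("top").items()}
g=optics.grab_frame("side")
cv2.imwrite("pics/top1.png",f["image"]);cv2.imwrite("pics/side1.png",g["image"])
for n,fr in(("top",f),("side",g)):
  print(n,ray(fr,(320,240)))
  for nm in("case","lock","bolt_tab","left_wheel","seedling_pot","feed_bottle","seed_jar"):
    for r in silhouettes(nm,fr)[:3]:
      m=r["region"].astype(np.uint8);ys,xs=np.nonzero(m)
      print(nm,round(r["conf"],2),np.round(r["xy"],1),m.sum(),cv2.boundingRect(m))
      if nm in("case","lock"):
        q=cv2.boxPoints(cv2.minAreaRect(np.c_[xs,ys].astype(np.float32)));z=.09 if nm=="case" else .096
        print([np.round(atz(fr,p,z)[:2],4).tolist() for p in q])
E
```

```text
pics
top (array([0.40833392, 0.05515686, 1.11503823]), array([ 0.21870687, -0.02463841, -0.97548516]))
case 0.63 [312.8 297.1] 12639 (228, 238, 168, 142)
[[0.6058, 0.2094], [0.6335, -0.0683], [0.4111, -0.0839], [0.3873, 0.1813]]
lock 0.98 [308.8 324.3] 4114 (262, 292, 101, 63)
[[0.5172, 0.1531], [0.5354, -0.0188], [0.4568, -0.0261], [0.4395, 0.1431]]
bolt_tab 0.67 [305.8 275.5] 357 (264, 264, 79, 22)
left_wheel 0.63 [288.8 330. ] 177 (282, 319, 12, 20)
left_wheel 0.31 [306.  273.9] 454 (264, 263, 79, 23)
seedling_pot 0.68 [198.4 328.2] 1151 (175, 313, 42, 38)
seedling_pot 0.41 [305.5 276.4] 352 (266, 265, 76, 20)
feed_bottle 0.73 [447.7 288.3] 1137 (427, 272, 41, 37)
seed_jar 0.92 [313.8 221.4] 862 (300, 202, 31, 36)
side (array([0.4028888 , 0.82561895, 0.64675515]), array([ 0.23176441, -0.79085183, -0.56644545]))
case 0.83 [367.5 289.3] 11846 (306, 213, 136, 138)
[[0.5842, 0.2938], [0.6658, -0.0602], [0.4033, -0.0772], [0.394, 0.272]]
lock 0.67 [393.3 260.7] 2584 (369, 229, 50, 63)
[[0.5145, 0.1607], [0.5407, -0.0137], [0.4541, -0.0234], [0.4403, 0.1511]]
lock 0.17 [367.8 291.6] 11863 (305, 213, 137, 139)
[[0.5845, 0.298], [0.6639, -0.0541], [0.4001, -0.0664], [0.3934, 0.2786]]
bolt_tab 0.73 [344.3 243.7] 389 (338, 225, 18, 51)
left_wheel 0.54 [394. 268.] 160 (384, 265, 20, 10)
seedling_pot 0.89 [362.  353.1] 2280 (338, 319, 46, 73)
feed_bottle 0.9 [401.  193.2] 1343 (385, 160, 30, 61)
seed_jar 0.87 [292.9 251.6] 1206 (276, 233, 31, 45)
```

```bash
python3 - <<'E'
import cv2,numpy as np
a=cv2.imread("pics/top1.png")[255:365,220:400];b=cv2.imread("pics/side1.png")[205:345,300:450]
a=cv2.resize(a,(500,305),interpolation=cv2.INTER_CUBIC);b=cv2.resize(b,(300,280),interpolation=cv2.INTER_CUBIC)
o=np.zeros((305,800,3),np.uint8);o[:,:500]=a;o[:280,500:]=b
c=np.vstack([cv2.resize(cv2.imread("pics/top1.png"),(393,295)),]);d=cv2.resize(cv2.imread("pics/side1.png"),(393,295))
o2=np.zeros((295,800,3),np.uint8);o2[:,:393]=c;o2[:,400:793]=d
cv2.imwrite("pics/v1.png",np.vstack([o,o2]))
E
```

```text
(no output)
```

View pics/v1.png

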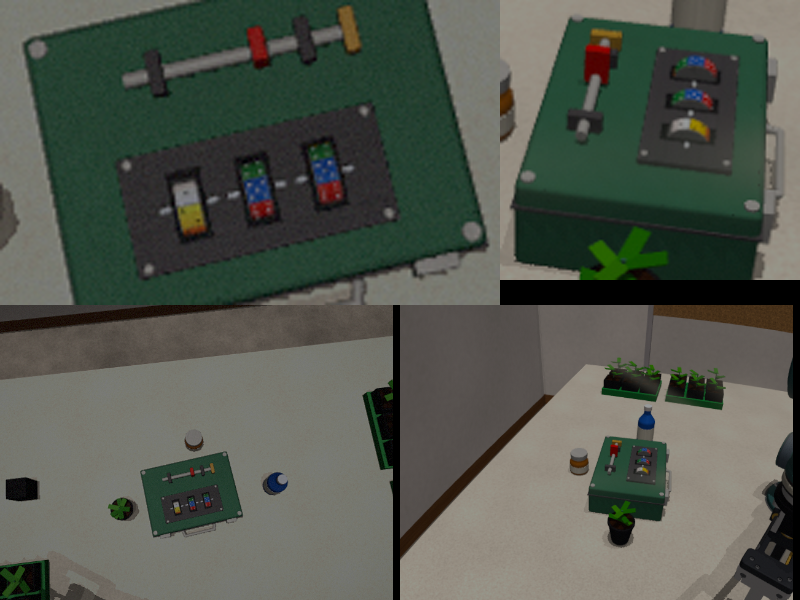

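```bash
python3 - <<'E'
from h import *
f=optics.grab_frame("top");g=optics.grab_frame("side")
T=np.array([(165,211),(212,200),(234,194),(281,184),(301,180),(348,169)])/2.778+[220,255]
P=np.array([atz(f,t,.096)[:2] for t in T]);print(P.round(4))
print("screws",[atz(f,np.array(t)/2.778+[220,255],.096)[:2].round(4) for t in((126,166),(364,112),(390,213),(149,270))])
d=P[-1]-P[0];print("yaw",np.degrees(np.arctan2(d[0],-d[1])),P.mean(0))
for fr in(f,g):
  h=cv2.cvtColor(fr["image"],cv2.COLOR_BGR2HSV);m=(((h[...,0]<8)|(h[...,0]>172))&(h[...,1]>150)&(h[...,2]>60)).astype(np.uint8)
  n,_,s,c=cv2.connectedComponentsWithStats(m)
  for i in range(1,n):
    if s[i][4]>12: print(s[i],c[i].round(1),atz(fr,c[i],.13).round(4),atz(fr,c[i],.112).round(4))
s=manip.state();print({k:np.round(v,4).tolist() for k,v in s.items()})
E
```

```text
[[0.4801 0.1217]
 [0.4834 0.0909]
 [0.4855 0.0763]
 [0.4882 0.0455]
 [0.4891 0.0323]
 [0.4925 0.0012]]
screws [array([0.5118, 0.1437]), array([ 0.5279, -0.014 ]), array([ 0.4613, -0.0219]), array([0.4443, 0.1357])]
yaw 5.86393007084116 [0.48645428 0.06130419]
[309 264   7  13  67] [312.1 270.3] [0.5764 0.0507 0.13  ] [0.5794 0.0507 0.112 ]
[334 320   9   8  42] [338.2 323.6] [0.4778 0.0169 0.13  ] [0.4791 0.0162 0.112 ]
[310 327   8   6  27] [313.7 329.8] [0.4724 0.0604 0.13  ] [0.4736 0.0605 0.112 ]
[342 227  14  20 198] [348.3 235.7] [0.5713 0.0764 0.13  ] [0.5772 0.0504 0.112 ]
[403 235   5   7  16] [404.9 238. ] [0.476  0.0531 0.13  ] [0.4785 0.0262 0.112 ]
[401 254   5   5  13] [403.5 255.5] [0.4697 0.1049 0.13  ] [0.472  0.0798 0.112 ]
{'clock': 0.9, 'qpos': [58.4947, 4.9952, 78.5349, -0.0012, 96.4642, -5.9067], 'qvel': [-0.0988, 0.0219, 0.0641, 0.0385, -0.0674, -0.0252], 'tau': [-0.0015, -34.0037, -30.2598, 0.0718, 0.0236, 0.0], 'tcp_pos': [0.2376, 0.496, 0.2055], 'orientation': [[-0.9018, 0.4321, 0.0001], [0.4321, 0.9018, 0.0001], [-0.0, 0.0001, -1.0]], 'ft_force': [-0.3125, -0.2001, -0.0049], 'wrist_torque': [-0.0506, -0.0264, 0.0122], 'grip_force': 0.0, 'width': 0.0943}
```

```bash
python3 -m jog '[{"turn":0.1134},{"turn":0.1134},{"turn":0.1134},{"turn":0.1134},{"turn":0.1134},{"turn":0.1134},{"turn":0.1134},{"turn":0.1134},{"turn":0.1134}]' -1 20
python3 -m jog '[{"tx":-25.8,"ty":12.1},{"tx":-25.8,"ty":12.1},{"tx":-25.8,"ty":12.1},{"tx":-25.8,"ty":12.1},{"tx":-25.8,"ty":12.1},{"tx":-25.8,"ty":12.1},{"tx":-25.8,"ty":12.1},{"tx":-25.8,"ty":12.1},{"tx":-25.8,"ty":12.1},{"tx":-25.8,"ty":12.1},{"tx":-25.8,"ty":12.1},{"tx":-25.8,"ty":12.1},{"tx":-25.8,"ty":12.1},{"tx":-25.8,"ty":12.1},{"tx":-25.8,"ty":12.1},{"tx":-25.8,"ty":12.1},{},{}]'
```

```text
invalid input
invalid input
```

```bash
python3 -m jog '[{"tx":0,"ty":0,"tz":0,"turn":0.1134},{"tx":0,"ty":0,"tz":0,"turn":0.1134},{"tx":0,"ty":0,"tz":0,"turn":0.1134},{"tx":0,"ty":0,"tz":0,"turn":0.1134},{"tx":0,"ty":0,"tz":0,"turn":0.1134},{"tx":0,"ty":0,"tz":0,"turn":0.1134},{"tx":0,"ty":0,"tz":0,"turn":0.1134},{"tx":0,"ty":0,"tz":0,"turn":0.1134},{"tx":0,"ty":0,"tz":0,"turn":0.1134}]' -1 20
```

```text
clock: 1.65
tcp_pos: [0.2377, 0.496, 0.2055]
orientation: [[-0.098, 0.995, 0.0], [0.995, 0.098, 0.0], [0.0, 0.0, -1.0]]
ft_force: [-0.1, 1.3, -1.4]
width: 0.0378
grip_force: 0.0
```

```bash
python3 -m jog '[{"tx":-25.8,"ty":12.1,"tz":0,"turn":0},{"tx":-25.8,"ty":12.1,"tz":0,"turn":0},{"tx":-25.8,"ty":12.1,"tz":0,"turn":0},{"tx":-25.8,"ty":12.1,"tz":0,"turn":0},{"tx":-25.8,"ty":12.1,"tz":0,"turn":0},{"tx":-25.8,"ty":12.1,"tz":0,"turn":0},{"tx":-25.8,"ty":12.1,"tz":0,"turn":0},{"tx":-25.8,"ty":12.1,"tz":0,"turn":0},{"tx":-25.8,"ty":12.1,"tz":0,"turn":0},{"tx":-25.8,"ty":12.1,"tz":0,"turn":0},{"tx":-25.8,"ty":12.1,"tz":0,"turn":0},{"tx":-25.8,"ty":12.1,"tz":0,"turn":0},{"tx":-25.8,"ty":12.1,"tz":0,"turn":0},{"tx":-25.8,"ty":12.1,"tz":0,"turn":0},{"tx":-25.8,"ty":12.1,"tz":0,"turn":0},{"tx":-25.8,"ty":12.1,"tz":0,"turn":0},{"tx":0,"ty":0,"tz":0,"turn":0},{"tx":0,"ty":0,"tz":0,"turn":0}]'
python3 - <<'E'
from h import *
from cell import manip
s=manip.state();print(s["tcp_pos"],s["ft_force"],s["width"])
E
```

```text
clock: 3.15
tcp_pos: [0.4731, 0.1045, 0.2053]
orientation: [[-0.1, 0.995, -0.001], [0.995, 0.1, 0.0], [0.0, -0.001, -1.0]]
ft_force: [-0.2, 0.3, -0.2]
width: 0.0001
grip_force: 0.0
[0.47314278 0.10445173 0.20529179] [-0.21039316  0.32718217 -0.24095044] 0.0001300419616635271
```

```bash
python3 -m jog '[{"tx":0,"ty":0,"tz":20,"turn":0},{"tx":0,"ty":0,"tz":20,"turn":0},{"tx":0,"ty":0,"tz":20,"turn":0},{"tx":0,"ty":0,"tz":15,"turn":0},{"tx":0,"ty":0,"tz":7,"turn":0},{"tx":0,"ty":0,"tz":3,"turn":0},{"tx":0,"ty":0,"tz":0,"turn":0},{"tx":0,"ty":0,"tz":0,"turn":0},{"tx":0,"ty":0,"tz":0,"turn":0}]'
python3 -m jog '[{"tx":0,"ty":0,"tz":1,"turn":0},{"tx":0,"ty":0,"tz":1,"turn":0},{"tx":0,"ty":0,"tz":1,"turn":0},{"tx":0,"ty":0,"tz":1,"turn":0},{"tx":0,"ty":0,"tz":0,"turn":0},{"tx":0,"ty":0,"tz":0,"turn":0}]'
```

```text
clock: 3.9
tcp_pos: [0.4736, 0.1057, 0.1219]
orientation: [[-0.104, 0.995, 0.003], [0.995, 0.104, 0.0], [0.0, 0.003, -1.0]]
ft_force: [1.0, -0.0, 0.4]
width: 0.0005
grip_force: 0.0
clock: 4.4
tcp_pos: [0.4728, 0.1054, 0.1164]
orientation: [[-0.103, 0.995, -0.0], [0.995, 0.103, 0.0], [0.0, -0.0, -1.0]]
ft_force: [-0.7, -0.1, -0.4]
width: 0.0006
grip_force: 0.0
```

```bash
for i in 1; do python3 -m jog '[{"tx":0,"ty":0,"tz":1,"turn":0},{"tx":0,"ty":0,"tz":1,"turn":0},{"tx":0,"ty":0,"tz":0,"turn":0},{"tx":0,"ty":0,"tz":0,"turn":0}]' | grep -E "tcp|force: \["
python3 -m jog '[{"tx":0,"ty":0,"tz":1,"turn":0},{"tx":0,"ty":0,"tz":0,"turn":0},{"tx":0,"ty":0,"tz":0,"turn":0}]' | grep -E "tcp|force: \["; done
```

```text
tcp_pos: [0.4728, 0.1054, 0.1144]
ft_force: [-0.5, -0.1, -1.0]
tcp_pos: [0.4728, 0.1054, 0.1134]
ft_force: [-0.3, 0.3, 0.3]
```

```bash
python3 -m jog '[{"tx":0,"ty":0,"tz":1,"turn":0},{"tx":0,"ty":0,"tz":0,"turn":0},{"tx":0,"ty":0,"tz":0,"turn":0}]' | grep -E "tcp|force: \["
python3 -m jog '[{"tx":0,"ty":0,"tz":1,"turn":0},{"tx":0,"ty":0,"tz":0,"turn":0},{"tx":0,"ty":0,"tz":0,"turn":0}]' | grep -E "tcp|force: \["
```

```text
tcp_pos: [0.4728, 0.1054, 0.1124]
ft_force: [0.4, 0.2, -0.1]
tcp_pos: [0.4728, 0.1054, 0.1114]
ft_force: [0.5, 0.8, -0.1]
```

```bash
python3 -m jog '[{"tx":0,"ty":0,"tz":1,"turn":0},{"tx":0,"ty":0,"tz":0,"turn":0},{"tx":0,"ty":0,"tz":0,"turn":0}]' | grep -E "tcp|force: \["
```

```text
tcp_pos: [0.4728, 0.1054, 0.1104]
ft_force: [0.7, 0.6, -0.3]
```

```bash
python3 -m jog '[{"tx":0,"ty":0,"tz":1,"turn":0},{"tx":0,"ty":0,"tz":0,"turn":0},{"tx":0,"ty":0,"tz":0,"turn":0}]' | grep -E "tcp|force: \["
python3 -m jog '[{"tx":0,"ty":0,"tz":1,"turn":0},{"tx":0,"ty":0,"tz":0,"turn":0},{"tx":0,"ty":0,"tz":0,"turn":0}]' | grep -E "tcp|force: \["
```

```text
tcp_pos: [0.4728, 0.1054, 0.1094]
ft_force: [0.1, 0.3, -0.3]
tcp_pos: [0.4728, 0.1054, 0.1084]
ft_force: [0.4, -0.3, 0.3]
```

```bash
python3 -m jog '[{"tx":0,"ty":0,"tz":1,"turn":0},{"tx":0,"ty":0,"tz":0,"turn":0},{"tx":0,"ty":0,"tz":0,"turn":0}]' | grep -E "tcp|force: \["
python3 -m jog '[{"tx":0,"ty":0,"tz":1,"turn":0},{"tx":0,"ty":0,"tz":0,"turn":0},{"tx":0,"ty":0,"tz":0,"turn":0}]' | grep -E "tcp|force: \["
```

```text
tcp_pos: [0.4728, 0.1054, 0.1074]
ft_force: [0.1, -0.9, -0.6]
tcp_pos: [0.4728, 0.1054, 0.1064]
ft_force: [-0.5, -0.2, 0.1]
```

```bash
python3 -m jog '[{"tx":0,"ty":0,"tz":1,"turn":0},{"tx":0,"ty":0,"tz":0,"turn":0},{"tx":0,"ty":0,"tz":0,"turn":0}]' | grep -E "tcp|force: \["
python3 -m jog '[{"tx":0,"ty":0,"tz":1,"turn":0},{"tx":0,"ty":0,"tz":0,"turn":0},{"tx":0,"ty":0,"tz":0,"turn":0}]' | grep -E "tcp|force: \["
```

```text
tcp_pos: [0.473, 0.1054, 0.1056]
ft_force: [0.5, 0.3, 1.2]
tcp_pos: [0.4731, 0.1055, 0.105]
ft_force: [-0.3, -0.1, 2.8]
```

```bash
python3 -m jog '[{"tx":0,"ty":0,"tz":1,"turn":0},{"tx":0,"ty":0,"tz":0.2,"turn":0},{"tx":0,"ty":0,"tz":0,"turn":0},{"tx":0,"ty":0,"tz":0,"turn":0}]' | grep -E "tcp|force: \["
python3 -m jog '[{"tx":0,"ty":1.5,"tz":0,"turn":0},{"tx":0,"ty":1.5,"tz":0,"turn":0},{"tx":0,"ty":1.5,"tz":0,"turn":0}]' | grep -E "tcp|force: \["
```

```text
tcp_pos: [0.4731, 0.1054, 0.1041]
ft_force: [-1.3, -0.3, 4.7]
tcp_pos: [0.476, 0.1058, 0.104]
ft_force: [-4.9, -1.3, 9.7]
```

```bash
python3 -m jog '[{"tx":0,"ty":1.5,"tz":-0.5,"turn":0},{"tx":0,"ty":1,"tz":-0.3,"turn":0},{"tx":0,"ty":0,"tz":0,"turn":0}]' | grep -E "tcp|force: \["
python3 -m jog '[{"tx":0,"ty":1.5,"tz":0,"turn":0},{"tx":0,"ty":1.5,"tz":0,"turn":0},{"tx":0,"ty":0,"tz":0,"turn":0}]' | grep -E "tcp|force: \["
```

```text
tcp_pos: [0.4799, 0.1062, 0.1053]
ft_force: [-1.8, 0.0, 6.7]
tcp_pos: [0.4833, 0.1065, 0.1054]
ft_force: [-1.9, -0.9, 7.2]
```

```bash
python3 -m jog '[{"tx":0,"ty":1.5,"tz":0,"turn":0},{"tx":0,"ty":1.5,"tz":0,"turn":0},{"tx":0,"ty":1.5,"tz":0,"turn":0},{"tx":0,"ty":0,"tz":0,"turn":0}]' | grep -E "tcp|force: \["
python3 - <<'E'
from h import *
f=optics.grab_frame("top");g=optics.grab_frame("side")
a=f["image"][300:350,265:355];b=g["image"][200:290,340:440]
o=np.hstack([cv2.resize(a,(450,250),interpolation=cv2.INTER_CUBIC),cv2.resize(b,(278,250),interpolation=cv2.INTER_CUBIC)])
cv2.imwrite("pics/v2.png",o)
E
```

```text
tcp_pos: [0.488, 0.107, 0.1054]
ft_force: [-0.5, 0.1, 6.1]
```

View pics/v2.png

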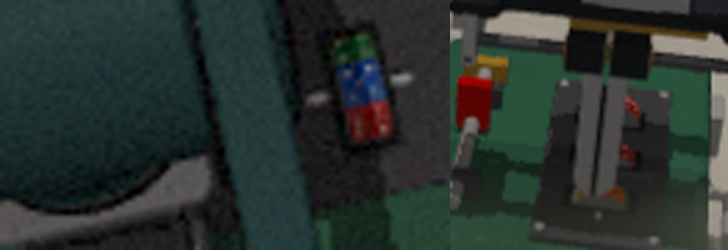

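```bash
cat >> h.py <<'E'
C=np.array([.4864,.0611]);X=np.array([.9948,.1022]);Y=np.array([-.1022,.9948])
def strip(f,img,k,ztop,dx=0):
    ph=np.radians(np.arange(-60,61,2));S=C+Y*.045*k
    P=np.array([[np.r_[S+X*(.02*np.sin(p)+dx)+Y*w,ztop-.02+.02*np.cos(p)] for w in np.linspace(-.006,.006,13)] for p in ph])
    uv=proj(f,P.reshape(-1,3)).reshape(len(ph),13,2).astype(np.float32)
    return ph,cv2.remap(img,uv[...,0],uv[...,1],cv2.INTER_LINEAR)
E
python3 - <<'E'
from h import *
f=optics.grab_frame("top");im=cv2.imread("pics/top1.png")
ps=[]
for k,z in((1,.107),(0,.108),(-1,.108)):
  ph,s=strip(f,im,k,z);c=np.median(s.astype(np.uint8),1).astype(np.uint8)
  h=cv2.cvtColor(c[None],cv2.COLOR_BGR2HSV)[0]
  print(k);print(" ".join(f"{int(np.degrees(p))}:{a[0]}/{a[1]}/{a[2]}" for p,a in zip(ph[::2],h[::2])))
E
python3 -m jog '[{"tx":0,"ty":0,"tz":-3,"turn":0},{"tx":0,"ty":0,"tz":-3,"turn":0},{"tx":0,"ty":-4,"tz":0,"turn":0},{"tx":0,"ty":-4,"tz":0,"turn":0},{"tx":0,"ty":-4,"tz":0,"turn":0},{"tx":0,"ty":-2,"tz":0,"turn":0},{"tx":0,"ty":0,"tz":2,"turn":0},{"tx":0,"ty":0,"tz":2,"turn":0},{"tx":0,"ty":0,"tz":1,"turn":0},{"tx":0,"ty":0,"tz":1,"turn":0},{"tx":0,"ty":0,"tz":0,"turn":0},{"tx":0,"ty":0,"tz":0,"turn":0}]' | grep -E "tcp|force: \["
```

```text
1
-59:9/188/65 -56:10/207/85 -52:11/211/99 -48:13/204/104 -44:18/193/107 -40:22/192/113 -36:24/195/118 -32:24/195/118 -28:25/193/120 -24:26/188/121 -20:26/188/121 -16:27/184/119 -12:29/180/119 -8:30/173/121 -4:30/154/116 0:30/74/107 4:100/7/114 8:113/18/130 12:116/14/130 16:114/10/126 20:110/6/122 24:100/6/120 28:120/4/122 32:10/6/122 36:10/13/121 40:8/17/118 44:9/17/106 48:15/18/84 52:6/20/65 56:0/11/48 59:30/7/38
0
-59:0/116/46 -56:1/157/65 -52:1/169/86 -48:0/161/98 -44:1/151/101 -40:0/172/105 -36:1/193/107 -32:1/176/110 -28:0/160/105 -24:168/140/82 -20:111/146/91 -16:111/165/105 -12:110/167/104 -8:111/167/107 -4:110/182/109 0:109/187/108 4:110/179/107 8:111/163/105 12:110/131/103 16:110/159/96 20:106/162/82 24:83/110/65 28:67/129/73 32:64/121/74 36:64/115/71 40:66/151/66 44:66/177/62 48:66/155/61 52:64/130/59 56:66/121/57 59:64/103/57
-1
-59:0/145/60 -56:179/158/76 -52:0/154/91 -48:0/149/94 -44:0/168/97 -40:2/197/101 -36:1/175/105 -32:1/181/107 -28:1/188/111 -24:0/185/113 -20:178/170/102 -16:154/99/72 -12:108/165/102 -8:110/146/110 -4:111/147/106 0:110/172/105 4:110/187/105 8:109/203/103 12:109/183/102 16:112/135/104 20:110/126/105 24:109/186/96 28:104/170/78 32:80/117/63 36:67/120/72 40:66/122/75 44:65/135/66 48:65/150/61 52:67/156/59 56:67/154/58 59:65/143/59
tcp_pos: [0.4733, 0.1055, 0.1046]
ft_force: [-1.4, -0.9, 4.6]
```

```bash
python3 -m jog '[{"tx":0,"ty":1.5,"tz":0,"turn":0},{"tx":0,"ty":1.5,"tz":0,"turn":0},{"tx":0,"ty":1.5,"tz":0,"turn":0}]' | grep -E "tcp|force: \["
python3 -m jog '[{"tx":0,"ty":1.5,"tz":0,"turn":0},{"tx":0,"ty":1.5,"tz":0,"turn":0},{"tx":0,"ty":1.5,"tz":0,"turn":0},{"tx":0,"ty":1.5,"tz":0,"turn":0},{"tx":0,"ty":1.5,"tz":0,"turn":0},{"tx":0,"ty":1.5,"tz":0,"turn":0},{"tx":0,"ty":1.5,"tz":0,"turn":0},{"tx":0,"ty":0,"tz":0,"turn":0}]' | grep -E "tcp|force: \["
```

```text
tcp_pos: [0.4774, 0.1059, 0.1048]
ft_force: [-3.2, 0.3, 7.4]
tcp_pos: [0.4897, 0.1072, 0.1053]
ft_force: [-0.5, -0.4, 5.2]
```

```bash
python3 -m jog '[{"tx":0,"ty":0,"tz":-5,"turn":0},{"tx":0,"ty":0,"tz":-10,"turn":0},{"tx":-15,"ty":0,"tz":-2,"turn":0},{"tx":-20,"ty":-0.5,"tz":0,"turn":0},{"tx":-20,"ty":-0.5,"tz":0,"turn":0},{"tx":-20,"ty":0,"tz":0,"turn":0},{"tx":-10,"ty":0,"tz":0,"turn":0},{"tx":-5.6,"ty":0,"tz":0,"turn":0},{"tx":0,"ty":0,"tz":0,"turn":0},{"tx":0,"ty":0,"tz":0,"turn":0}]' | grep -E "tcp|force: \["
cat > look.py <<'E'
from h import *
import sys
f=optics.grab_frame("top");im=f["image"]
for k in map(int,sys.argv[2:]):
  ph,s=strip(f,im,k,.107);c=np.median(s,1).astype(np.uint8)
  h=cv2.cvtColor(c[None],cv2.COLOR_BGR2HSV)[0]
  print(k," ".join(f"{int(round(np.degrees(p)))}:{a[0]}/{a[1]}/{a[2]}" for p,a in zip(ph[::2],h[::2])))
cv2.imwrite(f"pics/{sys.argv[1]}.png",cv2.resize(im[300:350,265:355],(630,350),interpolation=cv2.INTER_CUBIC))
E
python3 look.py v3 1
```

```text
tcp_pos: [0.4966, 0.0172, 0.121]
ft_force: [0.4, 0.4, -1.0]
1 -60:111/118/52 -56:113/127/70 -52:113/132/89 -48:110/135/87 -44:104/178/76 -40:84/120/64 -36:67/129/75 -32:66/124/78 -28:64/120/81 -24:66/149/82 -20:66/162/82 -16:66/155/84 -12:66/140/89 -8:67/126/93 -4:66/117/96 0:55/104/88 4:20/130/90 8:13/196/116 12:13/214/125 16:13/205/122 20:13/205/118 24:11/203/122 28:12/209/122 32:12/212/119 36:11/207/116 40:11/206/119 44:11/202/116 48:15/194/109 52:18/193/102 56:21/196/95 60:23/197/88
```

View pics/v3.png

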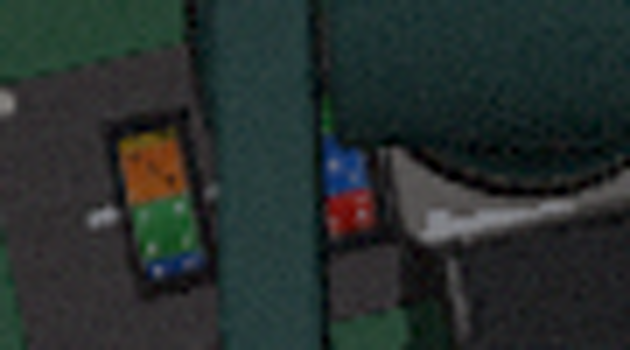

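```bash
python3 -m jog '[{"tx":0,"ty":0,"tz":2,"turn":0},{"tx":0,"ty":0,"tz":2,"turn":0},{"tx":0,"ty":0,"tz":1,"turn":0},{"tx":0,"ty":0,"tz":1,"turn":0},{"tx":0,"ty":0,"tz":0,"turn":0},{"tx":0,"ty":0,"tz":0,"turn":0}]' | grep -E "tcp|force: \["
python3 -m jog '[{"tx":0,"ty":0,"tz":1,"turn":0},{"tx":0,"ty":0,"tz":0,"turn":0},{"tx":0,"ty":0,"tz":0,"turn":0}]' | grep -E "tcp|force: \["
python3 -m jog '[{"tx":0,"ty":0,"tz":1,"turn":0},{"tx":0,"ty":0,"tz":0,"turn":0},{"tx":0,"ty":0,"tz":0,"turn":0}]' | grep -E "tcp|force: \["
```

```text
tcp_pos: [0.4965, 0.017, 0.115]
ft_force: [0.4, 0.4, -0.6]
tcp_pos: [0.4966, 0.0168, 0.1141]
ft_force: [0.2, 0.4, 0.5]
tcp_pos: [0.4966, 0.0168, 0.113]
ft_force: [0.4, -1.1, 0.0]
```

```bash
python3 -m jog '[{"tx":0,"ty":0,"tz":1,"turn":0},{"tx":0,"ty":0,"tz":0,"turn":0},{"tx":0,"ty":0,"tz":0,"turn":0}]' | grep -E "tcp|force: \["
python3 -m jog '[{"tx":0,"ty":0,"tz":1,"turn":0},{"tx":0,"ty":0,"tz":0,"turn":0},{"tx":0,"ty":0,"tz":0,"turn":0}]' | grep -E "tcp|force: \["
```

```text
tcp_pos: [0.4967, 0.0168, 0.1123]
ft_force: [0.6, 0.1, 0.2]
tcp_pos: [0.4968, 0.0168, 0.1116]
ft_force: [-1.1, 0.3, 2.5]
```

```bash
python3 -m jog '[{"tx":0,"ty":0,"tz":1,"turn":0},{"tx":0,"ty":0,"tz":0,"turn":0},{"tx":0,"ty":0,"tz":0,"turn":0}]' | grep -E "tcp|force: \["
```

```text
tcp_pos: [0.4968, 0.0168, 0.1109]
ft_force: [-1.8, 0.6, 5.3]
```

```bash
python3 -m jog '[{"tx":0,"ty":-1,"tz":0.3,"turn":0},{"tx":0,"ty":-1.5,"tz":0.1,"turn":0},{"tx":0,"ty":-1.5,"tz":0,"turn":0}]' | grep -E "tcp|force: \["
python3 -m jog '[{"tx":0,"ty":-1.5,"tz":0,"turn":0},{"tx":0,"ty":-1.5,"tz":0,"turn":0},{"tx":0,"ty":-1.5,"tz":0,"turn":0},{"tx":0,"ty":-1.5,"tz":0,"turn":0},{"tx":0,"ty":-1.5,"tz":0,"turn":0},{"tx":0,"ty":-1.5,"tz":0,"turn":0},{"tx":0,"ty":0,"tz":0,"turn":0}]' | grep -E "tcp|force: \["
```

```text
tcp_pos: [0.4947, 0.0165, 0.1112]
ft_force: [2.6, 0.1, 5.0]
tcp_pos: [0.4836, 0.0154, 0.1099]
ft_force: [0.9, 0.5, 5.1]
```

```bash
python3 -m jog '[{"tx":0,"ty":0,"tz":-3,"turn":0},{"tx":0,"ty":0,"tz":-3,"turn":0},{"tx":0,"ty":4,"tz":0,"turn":0},{"tx":0,"ty":4,"tz":0,"turn":0},{"tx":0,"ty":4,"tz":0,"turn":0},{"tx":0,"ty":2,"tz":0,"turn":0},{"tx":0,"ty":0,"tz":2,"turn":0},{"tx":0,"ty":0,"tz":2,"turn":0},{"tx":0,"ty":0,"tz":1,"turn":0},{"tx":0,"ty":0,"tz":1,"turn":0},{"tx":0,"ty":0,"tz":0,"turn":0},{"tx":0,"ty":0,"tz":0,"turn":0}]' | grep -E "tcp|force: \["
python3 -m jog '[{"tx":0,"ty":-1.5,"tz":0,"turn":0},{"tx":0,"ty":-1.5,"tz":0,"turn":0},{"tx":0,"ty":-1.5,"tz":0,"turn":0}]' | grep -E "tcp|force: \["
```

```text
tcp_pos: [0.498, 0.0169, 0.1108]
ft_force: [-0.2, -1.0, 5.7]
tcp_pos: [0.4944, 0.0165, 0.111]
ft_force: [1.2, 0.9, 5.6]
```

```bash
python3 -m jog '[{"tx":0,"ty":-1.5,"tz":0,"turn":0},{"tx":0,"ty":-1.5,"tz":0,"turn":0},{"tx":0,"ty":-1.5,"tz":0,"turn":0},{"tx":0,"ty":-1.5,"tz":0,"turn":0},{"tx":0,"ty":-1.5,"tz":0,"turn":0},{"tx":0,"ty":-1.5,"tz":0,"turn":0},{"tx":0,"ty":0,"tz":0,"turn":0}]' | grep -E "tcp|force: \["
```

```text
tcp_pos: [0.4839, 0.0154, 0.11]
ft_force: [0.2, 1.1, 5.3]
```

```bash
python3 -m jog '[{"tx":0,"ty":0,"tz":-3,"turn":0},{"tx":0,"ty":0,"tz":-3,"turn":0},{"tx":0,"ty":4,"tz":0,"turn":0},{"tx":0,"ty":4,"tz":0,"turn":0},{"tx":0,"ty":4,"tz":0,"turn":0},{"tx":0,"ty":2,"tz":0,"turn":0},{"tx":0,"ty":0,"tz":2,"turn":0},{"tx":0,"ty":0,"tz":2,"turn":0},{"tx":0,"ty":0,"tz":1,"turn":0},{"tx":0,"ty":0,"tz":1,"turn":0},{"tx":0,"ty":0,"tz":0,"turn":0},{"tx":0,"ty":0,"tz":0,"turn":0}]' | grep -E "tcp|force: \["
python3 -m jog '[{"tx":0,"ty":-1.5,"tz":0,"turn":0},{"tx":0,"ty":-1.5,"tz":0,"turn":0},{"tx":0,"ty":-1.5,"tz":0,"turn":0},{"tx":0,"ty":-1.5,"tz":0,"turn":0},{"tx":0,"ty":-1.5,"tz":0,"turn":0},{"tx":0,"ty":-1.5,"tz":0,"turn":0},{"tx":0,"ty":-1.5,"tz":0,"turn":0},{"tx":0,"ty":-1.5,"tz":0,"turn":0},{"tx":0,"ty":-1.5,"tz":0,"turn":0},{"tx":0,"ty":0,"tz":0,"turn":0}]' | grep -E "tcp|force: \["
```

```text
tcp_pos: [0.4984, 0.017, 0.1108]
ft_force: [-0.9, 0.6, 4.6]
tcp_pos: [0.4845, 0.0155, 0.1101]
ft_force: [0.9, 1.1, 4.5]
```

```bash
python3 -m jog '[{"tx":0,"ty":0,"tz":-5,"turn":0},{"tx":0,"ty":0,"tz":-7,"turn":0},{"tx":15,"ty":1,"tz":0,"turn":0},{"tx":20,"ty":1,"tz":0,"turn":0},{"tx":20,"ty":1,"tz":0,"turn":0},{"tx":20,"ty":0.5,"tz":0,"turn":0},{"tx":10,"ty":0,"tz":0,"turn":0},{"tx":5.2,"ty":0,"tz":5,"turn":0},{"tx":0,"ty":0,"tz":5,"turn":0},{"tx":0,"ty":0,"tz":3,"turn":0},{"tx":0,"ty":0,"tz":0,"turn":0},{"tx":0,"ty":0,"tz":0,"turn":0}]' | grep -E "tcp|force: \["
python3 look.py v4 -1 0
```

```text
tcp_pos: [0.4786, 0.1048, 0.1081]
ft_force: [-0.3, -0.5, -0.3]
-1 -60:66/104/49 -56:67/82/56 -52:40/97/55 -48:17/164/56 -44:13/212/71 -40:11/219/85 -36:11/225/85 -32:10/213/86 -28:10/211/86 -24:11/213/85 -20:11/212/90 -16:10/208/93 -12:11/203/93 -8:11/187/90 -4:18/161/84 0:23/175/89 4:23/193/94 8:23/191/92 12:23/188/92 16:23/187/90 20:23/191/92 24:22/187/86 28:23/188/80 32:22/187/79 36:23/175/80 40:22/137/80 44:20/81/76 48:20/20/76 52:12/17/74 56:12/17/73 60:12/18/70
0 -60:91/92/58 -56:92/88/58 -52:91/94/57 -48:90/94/57 -44:89/97/58 -40:90/97/58 -36:89/95/59 -32:87/101/58 -28:86/92/58 -24:89/91/59 -20:90/92/58 -16:91/98/57 -12:90/98/57 -8:87/99/59 -4:89/94/60 0:86/104/59 4:89/97/58 8:90/91/59 12:89/95/59 16:89/106/58 20:89/95/59 24:87/92/58 28:89/106/58 32:89/99/59 36:87/98/60 40:89/95/59 44:87/95/59 48:89/97/58 52:89/95/59 56:89/95/59 60:87/99/59
```

```bash
python3 -m jog '[{"tx":0,"ty":0,"tz":2,"turn":0},{"tx":0,"ty":0,"tz":1.4,"turn":0},{"tx":0,"ty":0,"tz":1,"turn":0},{"tx":0,"ty":0,"tz":0,"turn":0},{"tx":0,"ty":0,"tz":0,"turn":0},{"tx":0,"ty":0,"tz":0,"turn":0}]' | grep -E "tcp|force: \["
```

```text
tcp_pos: [0.4794, 0.1051, 0.1057]
ft_force: [-2.5, -1.6, 5.4]
```

```bash
python3 -m jog '[{"tx":0,"ty":1.4,"tz":0.2,"turn":0},{"tx":0,"ty":1.4,"tz":0,"turn":0},{"tx":0,"ty":1.4,"tz":0,"turn":0},{"tx":0,"ty":1.4,"tz":0,"turn":0},{"tx":0,"ty":1.3,"tz":0,"turn":0},{"tx":0,"ty":0,"tz":0,"turn":0},{"tx":0,"ty":0,"tz":0,"turn":0}]' | grep -E "tcp|force: \["
```

```text
tcp_pos: [0.4864, 0.1059, 0.1057]
ft_force: [-1.7, -1.4, 6.0]
```

```bash
python3 -m jog '[{"tx":0,"ty":0,"tz":-5,"turn":0},{"tx":0,"ty":0,"tz":-12.2,"turn":0},{"tx":-15,"ty":0,"tz":0,"turn":0},{"tx":-20,"ty":-0.5,"tz":0,"turn":0},{"tx":-20,"ty":-0.5,"tz":0,"turn":0},{"tx":-20,"ty":0,"tz":0,"turn":0},{"tx":-10,"ty":0,"tz":0,"turn":0},{"tx":-4.6,"ty":0,"tz":5,"turn":0},{"tx":0,"ty":0,"tz":2,"turn":0},{"tx":0,"ty":0,"tz":0,"turn":0},{"tx":0,"ty":0,"tz":0,"turn":0}]' | grep -E "clock|tcp|force: \["
python3 look.py v5 1
```

```text
clock: 20.9
tcp_pos: [0.4936, 0.018, 0.1139]
ft_force: [0.3, -0.2, -0.2]
1 -60:108/133/50 -56:110/148/67 -52:110/161/84 -48:110/172/89 -44:110/193/91 -40:111/174/94 -36:111/169/98 -32:111/149/99 -28:110/160/97 -24:105/163/86 -20:80/119/75 -16:64/110/88 -12:67/101/96 -8:68/118/93 -4:67/159/90 0:67/152/92 4:66/147/90 8:66/136/88 12:66/123/87 16:63/108/87 20:53/106/77 24:22/132/81 28:12/199/114 32:12/216/123 36:11/213/121 40:11/215/114 44:11/217/106 48:11/219/107 52:10/212/101 56:10/208/93 60:10/209/84
```

```bash
python3 -m jog '[{"tx":0,"ty":0,"tz":2,"turn":0},{"tx":0,"ty":0,"tz":1.4,"turn":0},{"tx":0,"ty":0,"tz":1,"turn":0},{"tx":0,"ty":0,"tz":0,"turn":0},{"tx":0,"ty":0,"tz":0,"turn":0},{"tx":0,"ty":0,"tz":0,"turn":0}]' | grep -E "tcp|force: \["
python3 -m jog '[{"tx":0,"ty":-1.4,"tz":0.1,"turn":0},{"tx":0,"ty":-1.4,"tz":0,"turn":0},{"tx":0,"ty":-1.4,"tz":0,"turn":0},{"tx":0,"ty":-1.3,"tz":0,"turn":0},{"tx":0,"ty":-1.3,"tz":0,"turn":0},{"tx":0,"ty":0,"tz":0,"turn":0},{"tx":0,"ty":0,"tz":0,"turn":0}]' | grep -E "tcp|force: \["
```

```text
tcp_pos: [0.4943, 0.0178, 0.1111]
ft_force: [-1.1, 2.2, 5.7]
tcp_pos: [0.4876, 0.0169, 0.1107]
ft_force: [0.8, 2.7, 6.6]
```

```bash
python3 -m jog '[{"tx":0,"ty":0,"tz":-5,"turn":0},{"tx":0,"ty":0,"tz":-15,"turn":0},{"tx":0,"ty":0,"tz":-25,"turn":0},{"tx":0,"ty":0,"tz":-25,"turn":0},{"tx":0,"ty":15,"tz":0,"turn":0},{"tx":1.3,"ty":25,"tz":0,"turn":0},{"tx":1,"ty":25,"tz":0,"turn":0},{"tx":1,"ty":20,"tz":0,"turn":0},{"tx":0,"ty":8.3,"tz":0,"turn":0},{"tx":0,"ty":0,"tz":0,"turn":0},{"tx":0,"ty":0,"tz":0,"turn":0}]' | grep -E "clock|tcp|force: \["
python3 look.py v6 1 0 -1
python3 - <<'E'
from h import *
f=optics.grab_frame("top");g=optics.grab_frame("side")
o=np.hstack([cv2.resize(f["image"][240:360,220:400],(480,320)),cv2.resize(g["image"][200:300,310:410],(320,320))])
cv2.imwrite("pics/v7.png",o)
E
```

```text
clock: 22.95
tcp_pos: [0.5786, 0.029, 0.1786]
ft_force: [-0.2, 0.3, 0.2]
1 -60:91/84/70 -56:89/84/70 -52:89/85/69 -48:88/92/69 -44:88/92/69 -40:89/92/69 -36:89/92/69 -32:88/87/70 -28:89/89/69 -24:87/86/68 -20:90/83/68 -16:89/80/70 -12:89/89/69 -8:90/83/68 -4:90/79/68 0:89/86/68 4:88/89/69 8:89/86/68 12:89/86/68 16:87/85/69 20:88/92/69 24:89/85/69 28:90/86/68 32:89/90/68 36:89/90/68 40:88/94/68 44:88/89/69 48:88/91/70 52:88/87/70 56:87/85/69 60:89/86/68
0 -60:176/168/44 -56:1/196/60 -52:1/198/76 -48:1/197/92 -44:1/180/98 -40:1/203/98 -36:0/216/104 -32:2/204/110 -28:179/194/105 -24:168/145/79 -20:114/139/81 -16:110/198/99 -12:111/194/101 -8:110/178/106 -4:109/196/104 0:109/195/106 4:109/181/107 8:110/170/102 12:109/125/102 16:109/184/97 20:106/172/83 24:84/112/66 28:66/117/72 32:64/114/76 36:64/112/73 40:65/137/67 44:68/174/63 48:66/160/62 52:66/142/61 56:65/123/58 60:63/93/55
-1 -60:13/194/75 -56:12/217/88 -52:12/228/96 -48:11/218/104 -44:11/217/108 -40:11/214/107 -36:11/210/118 -32:11/208/119 -28:12/196/117 -24:17/180/116 -20:23/182/125 -16:24/187/127 -12:24/188/106 -8:23/192/81 -4:23/194/80 0:23/198/80 4:23/207/79 8:22/205/77 12:23/206/73 16:22/182/73 20:22/122/69 24:15/38/68 28:173/14/73 32:5/20/75 36:5/21/73 40:5/22/70 44:9/25/70 48:6/18/70 52:10/21/74 56:10/20/77 60:0/14/74
```

View pics/v7.png

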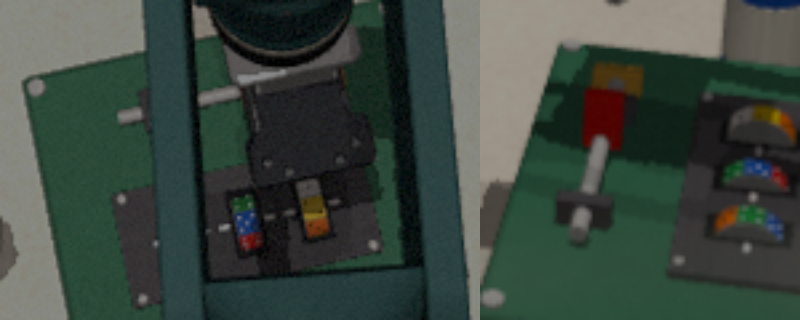

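```bash
python3 -m jog '[{"tx":0,"ty":0,"tz":15,"turn":0},{"tx":0,"ty":0,"tz":15,"turn":0},{"tx":0,"ty":0,"tz":12,"turn":0},{"tx":0,"ty":0,"tz":8,"turn":0},{"tx":0,"ty":0,"tz":5,"turn":0},{"tx":0,"ty":0,"tz":5,"turn":0},{"tx":0,"ty":0,"tz":3,"turn":0},{"tx":0,"ty":0,"tz":2,"turn":0},{"tx":0,"ty":0,"tz":0,"turn":0},{"tx":0,"ty":0,"tz":0,"turn":0}]' | grep -E "clock|tcp|force: \["
python3 -m jog '[{"tx":2,"ty":0,"tz":0,"turn":0},{"tx":2,"ty":0,"tz":0,"turn":0},{"tx":2,"ty":0,"tz":0,"turn":0},{"tx":2,"ty":0,"tz":0,"turn":0},{"tx":2,"ty":0,"tz":0,"turn":0},{"tx":2,"ty":0,"tz":0,"turn":0},{"tx":0,"ty":0,"tz":0,"turn":0}]' | grep -E "clock|tcp|force: \["
```

```text
clock: 23.93
tcp_pos: [0.5799, 0.0293, 0.1152]
ft_force: [-0.6, -0.5, 0.0]
clock: 24.52
tcp_pos: [0.5787, 0.0412, 0.1152]
ft_force: [-0.3, -2.5, 2.0]
```

```bash
python3 -m jog '[{"tx":2.5,"ty":0,"tz":0,"turn":0},{"tx":2.5,"ty":0,"tz":0,"turn":0},{"tx":2.5,"ty":0,"tz":0,"turn":0},{"tx":2.5,"ty":0,"tz":0,"turn":0},{"tx":2.5,"ty":0,"tz":0,"turn":0},{"tx":2.5,"ty":0,"tz":0,"turn":0},{"tx":2.5,"ty":0,"tz":0,"turn":0},{"tx":2.5,"ty":0,"tz":0,"turn":0},{"tx":2.5,"ty":0,"tz":0,"turn":0},{"tx":2.5,"ty":0,"tz":0,"turn":0},{"tx":2.5,"ty":0,"tz":0,"turn":0},{"tx":2.5,"ty":0,"tz":0,"turn":0},{"tx":2,"ty":0,"tz":0,"turn":0},{"tx":0,"ty":0,"tz":0,"turn":0}]' | grep -E "clock|tcp|force: \["
python3 -m jog '[{"tx":1,"ty":0,"tz":0,"turn":0},{"tx":1,"ty":0,"tz":0,"turn":0},{"tx":1,"ty":0,"tz":0,"turn":0},{"tx":0,"ty":0,"tz":0,"turn":0},{"tx":0,"ty":0,"tz":0,"turn":0}]' | grep -E "clock|tcp|force: \["
```

```text
clock: 25.68
tcp_pos: [0.575, 0.0738, 0.1147]
ft_force: [1.0, -1.2, 1.6]
clock: 26.1
tcp_pos: [0.575, 0.074, 0.1147]
ft_force: [1.0, -7.7, 2.5]
```

```bash
python3 -m jog '[{"tx":1.5,"ty":0,"tz":0,"turn":0},{"tx":1.5,"ty":0,"tz":0,"turn":0},{"tx":0,"ty":0,"tz":0,"turn":0},{"tx":0,"ty":0,"tz":0,"turn":0}]' | grep -E "clock|tcp|force: \["
python3 -m jog '[{"tx":-4,"ty":0,"tz":0,"turn":0},{"tx":-5,"ty":0,"tz":0,"turn":0},{"tx":-5,"ty":0,"tz":0,"turn":0},{"tx":0,"ty":0,"tz":-15,"turn":0},{"tx":0,"ty":0,"tz":-25,"turn":0},{"tx":0,"ty":0,"tz":-30,"turn":0},{"tx":-20,"ty":0,"tz":-30,"turn":0},{"tx":-40,"ty":0,"tz":0,"turn":0},{"tx":-40,"ty":0,"tz":0,"turn":0},{"tx":-40,"ty":0,"tz":0,"turn":0},{"tx":-40,"ty":0,"tz":0,"turn":0},{"tx":0,"ty":0,"tz":0,"turn":0},{"tx":0,"ty":0,"tz":0,"turn":0}]' | grep -E "clock|tcp|force: \["
python3 - <<'E'
from h import *
f=optics.grab_frame("top");g=optics.grab_frame("side")
for fr in(f,g):
  h=cv2.cvtColor(fr["image"],cv2.COLOR_BGR2HSV);m=(((h[...,0]<8)|(h[...,0]>172))&(h[...,1]>150)&(h[...,2]>60)).astype(np.uint8)
  n,_,s,c=cv2.connectedComponentsWithStats(m)
  for i in range(1,n):
    if s[i][4]>40: print(s[i],c[i].round(1),atz(fr,c[i],.112).round(4))
cv2.imwrite("pics/v8.png",np.hstack([cv2.resize(f["image"][240:360,220:400],(480,320)),cv2.resize(g["image"][200:300,310:410],(320,320))]))
E
```

```text
clock: 26.43
tcp_pos: [0.5749, 0.0741, 0.1147]
ft_force: [2.2, -13.3, 1.5]
clock: 27.52
tcp_pos: [0.5941, -0.1152, 0.2136]
ft_force: [-0.1, 0.4, -0.4]
[288 269   7  14  69] [291.1 275.3] [0.5749 0.0893 0.112 ]
[339 239  13  20 211] [344.9 247.6] [0.5737 0.088  0.112 ]
```

View pics/v8.png

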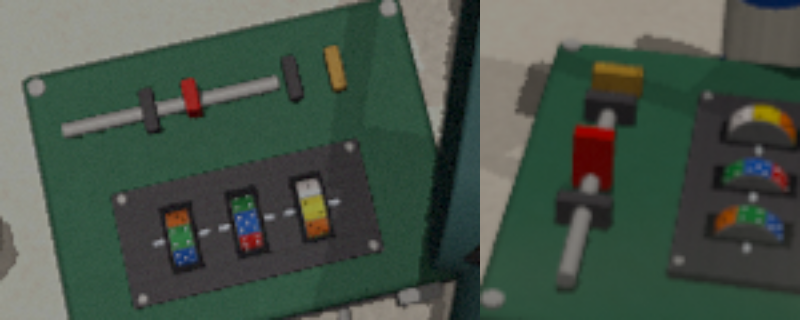

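```bash
python3 -c "
from cell import manip
print(manip.hand_in())"
```

```text
the job is handed in; nothing more can be done
None
```

I set the wheels to 4-5-2 (left and right rolled, middle left on its 5), then pushed the bolt left to a hard stop. The images put its travel at about 38–39 mm of the 40 mm. I then backed the arm clear and handed the job in at about 28 s, with no verdict returned. The highest settled forces I read were about 11 N on a wheel and 13 N on the bolt tab at its stop. I did not check the pot, bottle and jar again at the end.

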